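Punch a drawer front's drill spot with a spring-loaded centre punch

ROBOT

A 6-joint arm with a two-finger parallel gripper is mounted at the origin on the work surface. World frame = base frame: x ahead of the robot, y to its left, z up, the work surface at z = 0. Lengths are in mm, angles in rad, forces in N, time in s.
With the tool pointing down it reaches from about 250 to 775 mm from the base axis. Payload 8.9 kg.
Tool frame: the origin (TCP) lies midway between the tips of the shut fingers; the grasp point (between the pads) lies 19 mm behind it; z points along the fingers, y is the line along which they close (so a half turn about z gives the same grasp; the last joint's range is limited). The gripper opens to 85 mm and grips with 20 to 120 N. Pads are 22 mm wide; open, the fingers measure 114 mm over their backs; the gripper's body (76 mm by 85 mm) begins 54 mm behind the grasp point. The pads swing forward as they close: fully open they stand 13 mm farther back than shut.
Start: joints at [-1.39, 0.291, -0.153, 1.127, 0, 1.431], TCP at [165.049, -498.38, 231.305] pointing down, gripper open.
Joint ranges: [-2.52, 2.52], [-0.91, 1.74], [-1.3, 1.37], [-1.96, 2.02], [-1.52, 1.47], [-3.14, 3.14]. Speed limits (rad/s): [2.22, 2.22, 2.79, 3.14, 3.14, 3.14].

INTERFACE

Orientations are given as a rotation vector (axis times angle).
In Python, from bench import get_state, eyes, job, nets gives the robot as it stands.
- The arm moves only by the tool apply_moves, never from a script. Its argument "targets" is a list of rows, each a list of 7 numbers: the opening, from 0 (shut) to 1 (fully open), then the shift along the tool's x, y, z in mm, then the turn, a rotation vector about the tool's x, y, z in degrees. In form: [[fingers, dx, dy, dz, rx, ry, rz], ...]. A call has 1 to 10 rows; each row shifts and turns the commanded pose from where the row before left it, along the tool's axes as they then stand; what a row does not reach is not made up. A row lasts 1/8 s, in which the tool goes at most 62.5 mm and 10.7 degrees, less where a joint would pass 70% of its speed; a pose out of reach is approached as far as the arm can. A call with a gripper value outside its range is refused whole. The fingers move at their own pace and stop on an object; "squeeze" is the grip in N (left out, the last holds). Time passes only in rows, so rows that do not move let the fingers close. It gives the time, the measured TCP pose, the force, the opening and the grip force at its end, in the units of the state.
- get_state(): the state, without advancing time (a new reading comes with each control period).
- eyes.get_image(name): name is "scene" or "top"; returns the picture (420x560x3 uint8, blue, green, red); there is no depth.
- eyes.camera_info(name): a dict with "fov_y" (degrees; the focal length in pixels is half the picture's height over the tangent of half this angle, whatever the lens; pixels are square), "cx", "cy" (the principal point, pixels), "R" (3x3) and "t" (3): a world point X has camera coordinates R X + t. Camera axes: x right, y down, z forward; pixel columns grow to the right and rows downward; lengths in mm; the calibration is good to about 2 mm. A picture is of the moment at which its call begins. camera_info takes no time and is no camera call.
- job.finish_job(): hands the job in; it is judged then, once.
Trained networks look in the newest picture that a camera, given by its name, has taken for a name from the list of things; names that differ only in an ending like _2 or _b are one class to them, and where a whole thing is asked for, a point or a joint stands for the part that bears it (a point fixed in the world has none). Each returns a list of dicts, best first, with "confidence" (0 to 1); they miss things now and then, are a little off and sometimes report something else, mostly with a low value. They report only what shows in the picture. A call takes as long as a camera call.
- nets.find_in(camera, label): "pixel" ([column, row] in pixels, amid what is visible of it).
- nets.regions_of(camera, label): "region" (420x560 bool, what is visible of it) and "pixel" ([column, row] in pixels, amid what is visible of it).
The state is a dict: "t": time; "joint_pos": joint angles; "joint_velocities": joint speeds; "effort": joint torques, N m; "tool_pos": TCP position; "ee_rot": TCP orientation; "contact_force": force on the tool from outside, world axes, zero at the start; "wrist_torque": the same for the moment, N m; "opening": finger opening in mm; "grasp_force": force on a finger pad.
Only numpy, scipy, OpenCV 4.12 (cv2) and the standard library are available. Lean on these libraries where they do the work, as an engineer would, in place of code of your own. Each camera call takes 0.05 s, during which the arm holds its last target. There are 200 camera calls.

TASK

The cream drawer front under the drilling jig needs one drill spot for its new handle: take the spring-loaded centre punch out of its wooden stand, put its nose down through the orange bushing and press straight down until you feel the hidden spring snap, then ease off without driving it hard against its stop. Stand the punch upright back in its stand, let go, and leave everything else as it lies; do not press the punch anywhere else.

Things in the scene. Friction and masses are not known exactly. Their poses are not given: they have to be found in the camera images.
- punch: spring-loaded centre punch, about 240 g: round steel barrel 18 mm in diameter (dark rings), with a red cap (23 mm) on top, 102 mm above the origin. Origin on the axis at the barrel's lower end, a flat shoulder; z up to the cap. It starts upright in the stand, shoulder resting on the stand's top. Grip the barrel about 60 mm above the origin.
- plunger: the punch's nose: steel rod of 8 mm with a 6 mm long cone to 3 mm at the tip. Origin at the tip, z up. At rest the tip stands 56 mm below the barrel's shoulder. Pressed, it goes up into the barrel: the push rises to 12 N at 6 to 7 mm, there the hidden spring snaps and the push falls: 7 N at 9 mm, 2 N at 10 mm. There it meets a hard stop (from 13 N on it gives 1 mm per 6 N).
- grip (a point): the point on the punch's axis to grip, 60 mm above its shoulder and 116 mm above the tip at rest. The snap is felt as a sudden fall in the force on the tool after a peak near 12 N; it has snapped once the nose is more than 8 mm in. The nose springs back by itself. More than 17 N on it is too much.
- orange_bush: orange guide bushing in the jig: block 42 x 36 mm, 14 mm thick, vertical 11 mm hole right through its middle, mouth chamfered by 2 mm. Origin at the middle of the hole's mouth, on the top face, z up. It sits in any one of the jig's three places. The drawer front's face lies 22 to 42 mm below this origin: how far is not known, it must be felt.
- jig: drilling jig, fixed: two aluminium rails along its y, flush with three bushings (one orange, two black) at y = -64, 0 and 64 mm, tops 80 mm above the counter; end posts at y = -188 and 188 mm with knobs 12 mm higher. Origin on the counter below its middle. The cream drawer front (160 x 320 mm) lies beneath it.
- stand: the punch's stand, fixed: wooden block 70 x 70 mm, 66 mm tall, with one vertical hole of 13 mm, 62 mm deep, in the middle of its top. Origin at the centre of its underside, z up.
- pull_a: bystander: dark bronze bar pull (drawer handle), about 112 x 20 mm, 33 mm tall, origin under its middle
- pull_b: bystander: a second bar pull like the first
- driver: bystander: screwdriver with a red handle, lying on the counter
- screw_jar: bystander: clear jar, 60 mm in diameter, 75 mm tall, origin under its middle
- tape: bystander: yellow tape measure, 70 x 35 mm, 60 mm tall, origin under its middle
- soap: bystander: dark brown soap bottle, 60 mm in diameter, 160 mm tall, origin under its middle
- mug: bystander: white mug, 80 mm in diameter, 90 mm tall, origin under its middle

How it is judged:
By the outcome, as a careful person would: the job done as asked, in the order asked, and still so for the second after the job is handed in, with the robot touching nothing.
It also fails if it takes over 64 s, if anything falls off the work surface, if the arm or the gripper's body presses on something with over 40 N, if the wrist force passes 120 N, or if a joint passes its speed limit or range.

## Working session

There is one attempt and no reset: what is moved stays moved. The work goes in short steps, Python scripts to look and compute and a tool call to move; the robot and the scene stay as the last step left them, time stands still between calls to the robot, and variables do not carry over. Pictures are saved under pics/ and viewed, at most 10 in all, crops included, and the job is handed in when it is done.

Besides the shell and the picture viewer there is one more tool, called after "Emit:" as a command line: name --pt "numbers of a row" for each row, then --argument value for the rest. apply_moves: Moves the arm, as the interface text tells. Its arguments: {"type":"object","properties":{"targets":{"type":"array","items":{"type":"array","items":{"type":"number"}}},"squeeze":{"type":"number"}},"required":["targets"]}

```bash
mkdir -p pics; ls
python3 - <<'E'
from bench import get_state, eyes, job, nets
import cv2, numpy as np
for n in("scene","top"):
    im=eyes.get_image(n); cv2.imwrite(f"pics/{n}1.png",im)
    ci=eyes.camera_info(n); print(n,ci)
    for l in("punch","orange_bush","stand","jig"):
        r=nets.regions_of(n,l)
        for d in r[:2]:
            print(l,d["confidence"],d["pixel"],d["region"].sum())
print(get_state())
E
```

```text
pics
scene {'fov_y': 42.48389242177897, 'cx': 271.0778909923724, 'cy': 203.70105300723742, 'R': array([[ 0.64513622,  0.76393214,  0.01438567],
       [ 0.50146129, -0.40912555, -0.76233382],
       [-0.57648576,  0.49902302, -0.64702411]]), 't': array([-382.51487724, -198.3222236 , 1834.34683372])}
punch 0.74 [157.2, 239.1] 264
punch 0.27 [389.1, 169.5] 827
stand 0.61 [162.4, 267.4] 1150
jig 0.57 [277.7, 221.2] 2556
jig 0.17 [240.5, 299.6] 859
top {'fov_y': 42.4771030262325, 'cx': 285.75199262784514, 'cy': 211.39566755708623, 'R': array([[-0.00592248, -0.99995069,  0.00797164],
       [-0.99637907,  0.0052248 , -0.08486141],
       [ 0.08481557, -0.00844536, -0.99636088]]), 't': array([   5.73136027,  597.35714423, 1801.7638448 ])}
punch 0.43 [262.6, 165.4] 185
punch 0.19 [351.8, 175.2] 288
orange_bush 0.7 [372.7, 238.7] 500
orange_bush 0.69 [283.5, 209.4] 132
stand 0.86 [372.4, 238.2] 497
jig 0.7 [263.0, 216.3] 1270
{'t': 0.5, 'joint_pos': array([-1.39030115e+00,  2.90717787e-01, -1.53443966e-01,  1.12668157e+00,
        1.64714980e-05,  1.43152428e+00]), 'joint_velocities': array([-0.00120004, -0.00131225,  0.00141996,  0.00095966,  0.00051561,
        0.00046741]), 'effort': array([-2.00871458e-03, -5.36662424e+01,  3.31435990e+01,  3.21585227e-03,
       -2.58621303e-04,  7.41283259e-06]), 'tool_pos': array([ 165.05089775, -498.36190011,  231.27942441]), 'ee_rot': array([-3.10147750e+00, -5.00144398e-01, -2.43461834e-05]), 'contact_force': array([0.41186623, 0.77080514, 0.85894201]), 'wrist_torque': array([ 0.04932509, -0.02300344,  0.01357678]), 'grasp_force': 0.0, 'opening': 85.59741766567292}
```

View pics/scene1.png

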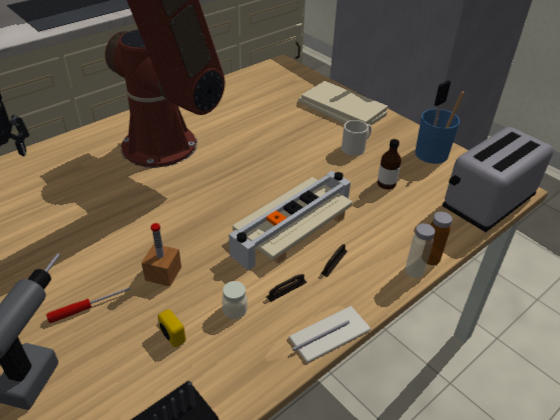

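View pics/top1.png

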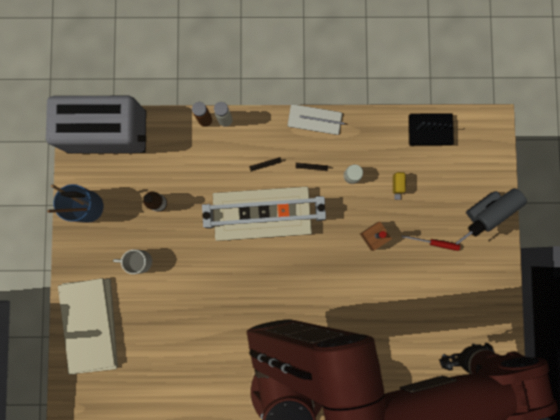

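Scene picture: red cap of the punch at about (156,228) on the stand (162,265); orange bushing at about (277,218), the end one of three. Top picture: red cap at (382,234), stand at (376,236), orange bushing at (283,210). The network's "orange_bush" at (373,239) is really the stand. Next: sub-pixel colour centroids.

```bash
cat > h.py <<'E'
import numpy as np, cv2
from bench import get_state, eyes, nets
from scipy.optimize import least_squares
def cam(n):
    c=eyes.camera_info(n); f=210/np.tan(np.radians(c["fov_y"]/2)); return c,f
def proj(n,X):
    c,f=cam(n); p=np.asarray(X)@c["R"].T+c["t"]; return np.stack([f*p[...,0]/p[...,2]+c["cx"],f*p[...,1]/p[...,2]+c["cy"]],-1)
def atz(n,px,z):
    c,f=cam(n); d=c["R"].T@np.array([(px[0]-c["cx"])/f,(px[1]-c["cy"])/f,1]); o=-c["R"].T@c["t"]; return o+d*(z-o[2])/d[2]
def tri(ps):
    r=least_squares(lambda X:np.concatenate([proj(n,X)-p for n,p in ps.items()]),[400,0,80]); return r.x,r.fun
def blob(im,near,hl,hh,rad=16,smin=120,vmin=60):
    h=cv2.cvtColor(im,cv2.COLOR_BGR2HSV).astype(int); H=(h[...,0]+90)%180-90
    m=(H>=hl)&(H<=hh)&(h[...,1]>smin)&(h[...,2]>vmin)
    yy,xx=np.mgrid[:420,:560]; m&=(abs(xx-near[0])<rad)&(abs(yy-near[1])<rad)
    return np.array([xx[m].mean(),yy[m].mean()]),int(m.sum()),(xx[m].min(),xx[m].max(),yy[m].min(),yy[m].max())
E
python3 - <<'E'
from h import *
S=cv2.imread("pics/scene1.png");T=cv2.imread("pics/top1.png")
a=blob(S,(277,217),3,14,14,170,120);b=blob(T,(283,210),3,14,12,170,120);print(a,b)
print("bush tri",tri(dict(scene=a[0],top=b[0])),atz("scene",a[0],80),atz("top",b[0],80))
a=blob(S,(156,228),-8,4,9,190,60);b=blob(T,(382,234),-8,4,9,190,60);print(a,b)
print("cap tri",tri(dict(scene=a[0],top=b[0])),atz("scene",a[0],162),atz("top",b[0],166))
def up(im,x,y,r=26): return cv2.resize(im[y-r:y+r,x-r:x+r],(390,290*390//290),interpolation=cv2.INTER_CUBIC)
cv2.imwrite("pics/crop1.png",np.vstack([np.hstack([up(S,277,217,),up(T,283,210)])[:390],])[:, :780])
cv2.imwrite("pics/crop2.png",np.hstack([up(S,158,248,),up(T,378,235)]))
# jig knobs / stand
for n in("scene","top"):
    print(n,[ (d["pixel"],d["confidence"]) for d in nets.find_in(n,"stand")[:2]])
E
```

```text
(array([276.04379562, 216.86861314]), 137, (np.int64(267), np.int64(285), np.int64(211), np.int64(223))) (array([283.17142857, 209.84761905]), 105, (np.int64(278), np.int64(288), np.int64(205), np.int64(215)))
bush tri (array([597.91835173,  11.450345  ,  80.86776494]), array([-0.04867806,  0.00210325, -0.04666205, -0.03742201])) [597.2661989  12.2034319  80.       ] [597.87076543  11.29480852  80.        ]
(array([155.05769231, 226.94230769]), 52, (np.int64(151), np.int64(159), np.int64(224), np.int64(230))) (array([382.15625, 234.3125 ]), 32, (np.int64(379), np.int64(385), np.int64(232), np.int64(237)))
cap tri (array([ 512.40441234, -296.4904741 ,  163.50071535]), array([-0.03487777, -0.00068593, -0.03962886, -0.0234703 ])) [ 510.93490908 -295.73036541  162.        ] [ 512.22667279 -296.14554898  166.        ]
scene [([164.0, 268.9], 0.79)]
top []
```

View pics/crop1.png

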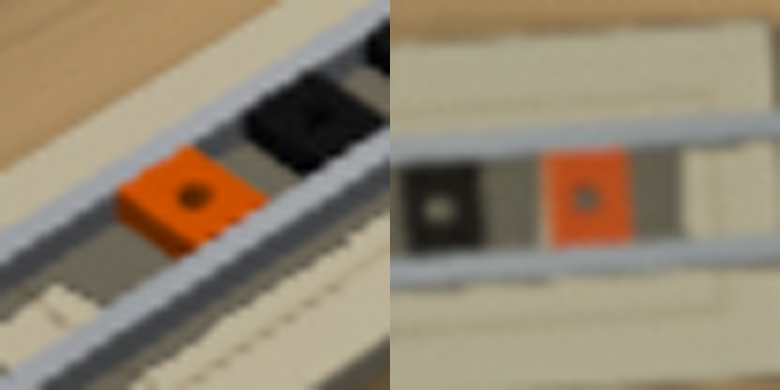

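View pics/crop2.png

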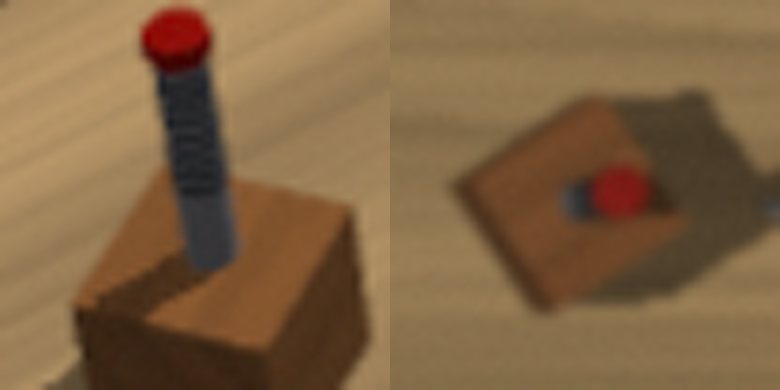

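Crop 1: bushing hole centred at scene (276.6,216.8), top (282.8,210.1). Crop 2: barrel base and centre of the stand top at top (375.8,235.6), punch upright; barrel base in scene at about (159.7,256). Combining these, and turning the tool to be square with the world meanwhile.

Run:
```python
from h import *
print("bush",atz("scene",(276.6,216.8),80),atz("top",(282.8,210.1),80))
print("stand top",atz("top",(375.8,235.6),66))
print("punch base scene",atz("scene",(160.2,256.5),66))
print("jig ends top", atz("top",(207,216),92),atz("top",(320,208),92))
X=np.array([[511.5,-296,z] for z in(66,163,168)]);print(proj("scene",X),proj("top",X))
```

```text
bush [597.99840198  13.53489847  80.        ] [597.04599254  12.51785759  80.        ]
stand top [ 512.25439756 -293.75439117   66.        ]
punch base scene [ 515.46979348 -297.46409438   66.        ]
jig ends top [578.02541493 259.1222375   92.        ] [ 602.23582209 -108.79441807   92.        ]
[[159.87044754 255.34477903]
 [155.0304571  226.80748518]
 [154.76814043 225.26082765]] [[376.48454754 235.82498646]
 [381.93590285 234.58672545]
 [382.23389643 234.51903699]]
```

Emit:
apply_moves --pt "1 0 0 0 0 0 9.15" --pt "1 0 0 0 0 0 9.15" --pt "1 0 0 0 0 0 0" --squeeze 60

```text
t: 0.98
tool_pos: [165.1, -498.4, 231.3]
ee_rot: [3.142, 0.002, 0.0]
contact_force: [0.8, -0.4, 0.4]
opening: 85.3
grasp_force: 0.0
```

Emit:
apply_moves --pt "1 38.6 -22.5 0 0 0 0" --pt "1 38.6 -22.5 0 0 0 0" --pt "1 38.6 -22.5 0 0 0 0" --pt "1 38.6 -22.5 0 0 0 0" --pt "1 38.6 -22.5 0 0 0 0" --pt "1 38.6 -22.5 0 0 0 0" --pt "1 38.6 -22.5 0 0 0 0" --pt "1 38.6 -22.5 0 0 0 0" --pt "1 38.2 -22.4 0 0 0 0" --pt "1 0 0 0 0 0 0"

```text
t: 2.22
tool_pos: [514.1, -294.1, 230.9]
ee_rot: [-3.141, -0.012, -0.001]
contact_force: [0.0, -0.0, 0.3]
opening: 85.4
grasp_force: 0.0
```

Emit:
apply_moves --pt "1 0 0 40 0 0 0" --pt "1 0 0 0 0 0 0" --pt "1 0 0 0 0 0 0"

```text
t: 2.6
tool_pos: [511.8, -296.4, 192.4]
ee_rot: [3.141, 0.002, 0.001]
contact_force: [0.4, 0.3, -0.3]
opening: 85.3
grasp_force: 0.0
```

Run:
```python
from h import *
S=eyes.get_image("scene");T=eyes.get_image("top")
s=get_state();print(s["tool_pos"],s["ee_rot"],s["opening"],proj("scene",s["tool_pos"]))
def up(im,x,y,r=26): return cv2.resize(im[y-r:y+r,x-r:x+r],(390,390),interpolation=cv2.INTER_CUBIC)
cv2.imwrite("pics/crop3.png",np.hstack([up(S,158,230,35),up(T,378,235,35)]))
```

```text
[ 512.34223505 -296.61766994  192.85242341] [3.14030526e+00 9.41949331e-04 2.54668304e-03] 85.24344761083148 [153.40118439 217.752636  ]
```

View pics/crop3.png

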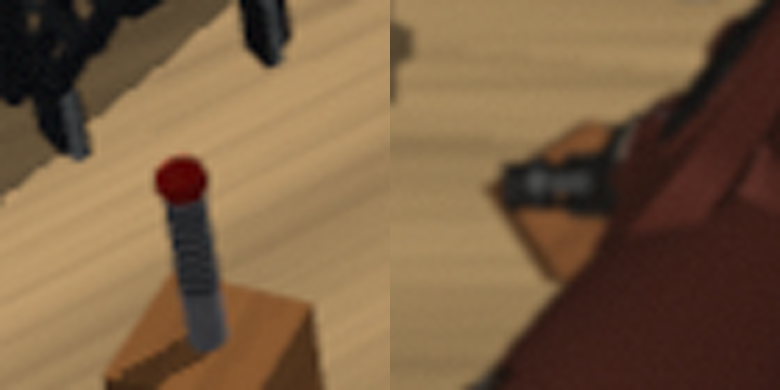

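Crop 3: fingers straddle the red cap (scene, around (158,223)) evenly on both sides. Go down and grip.

Emit:
apply_moves --pt "1 0 0 28 0 0 0" --pt "1 0 0 28 0 0 0" --pt "1 0 0 28 0 0 0" --pt "1 0 0 0 0 0 0" --pt "1 0 0 0 0 0 0" --pt "0.5 0 0 0 0 0 0" --pt "0.3 0 0 0 0 0 0" --pt "0.3 0 0 0 0 0 0"

```text
t: 3.7
tool_pos: [512.1, -296.0, 107.7]
ee_rot: [3.141, 0.001, 0.001]
contact_force: [-0.1, -0.1, 0.4]
opening: 32.1
grasp_force: 0.0
```

Emit:
apply_moves --pt "0.25 0 0 0 0 0 0" --pt "0.2 0 0 0 0 0 0" --pt "0.15 0 0 0 0 0 0" --pt "0 0 0 0 0 0 0" --pt "0 0 0 0 0 0 0" --pt "0 0 0 0 0 0 0" --pt "0 0 0 0 0 0 0"

```text
t: 4.58
tool_pos: [512.1, -296.0, 107.6]
ee_rot: [3.141, 0.001, 0.001]
contact_force: [-0.5, 0.1, 5.9]
opening: 16.9
grasp_force: 58.3
```

Run:
```python
from h import *
s=get_state();print({k:np.round(s[k],3) for k in("t","tool_pos","ee_rot","contact_force","wrist_torque","opening","grasp_force")})
```

```text
{'t': np.float64(4.575), 'tool_pos': array([ 512.135, -295.992,  107.585]), 'ee_rot': array([3.141e+00, 1.000e-03, 1.000e-03]), 'contact_force': array([-0.542,  0.053,  5.852]), 'wrist_torque': array([ 0.003,  0.151, -0.031]), 'opening': np.float64(16.937), 'grasp_force': np.float64(58.316)}
```

Emit:
apply_moves --pt "0 0 0 -10 0 0 0" --pt "0 0 0 -20 0 0 0" --pt "0 0 0 -20 0 0 0" --pt "0 0 0 -20 0 0 0" --pt "0 0 0 -20 0 0 0" --pt "0 0 0 -20 0 0 0" --pt "0 0 0 0 0 0 0" --pt "0 0 0 0 0 0 0" --pt "0 0 0 0 0 0 0" --pt "0 0 0 0 0 0 0"

```text
t: 5.82
tool_pos: [511.7, -295.6, 216.6]
ee_rot: [-3.141, -0.001, 0.001]
contact_force: [0.1, 0.0, -1.8]
opening: 16.8
grasp_force: 58.5
```

Emit:
apply_moves --pt "0 8.5 -31 0 0 0 0" --pt "0 8.5 -31 0 0 0 0" --pt "0 8.5 -31 0 0 0 0" --pt "0 8.5 -31 0 0 0 0" --pt "0 8.5 -31 0 0 0 0" --pt "0 8.5 -31 0 0 0 0" --pt "0 8.5 -31 0 0 0 0" --pt "0 8.5 -31 0 0 0 0" --pt "0 8.5 -31 0 0 0 0" --pt "0 9 -29.5 0 0 0 0"

```text
t: 7.08
tool_pos: [597.4, 13.8, 217.0]
ee_rot: [-3.142, -0.001, 0.001]
contact_force: [-0.2, 0.2, -2.2]
opening: 16.7
grasp_force: 58.8
```

Emit:
apply_moves --pt "0 0 0 0 0 0 0" --pt "0 0 0 0 0 0 0" --pt "0 0 0 0 0 0 0" --pt "0 0 0 0 0 0 0"

```text
t: 7.58
tool_pos: [597.3, 12.0, 217.4]
ee_rot: [3.142, -0.001, 0.0]
contact_force: [0.5, -0.2, -1.5]
opening: 16.4
grasp_force: 58.9
```

Run:
```python
from h import *
S=eyes.get_image("scene");T=eyes.get_image("top");cv2.imwrite("pics/S4.png",S);cv2.imwrite("pics/T4.png",T)
s=get_state();print({k:np.round(s[k],3) for k in("t","tool_pos","ee_rot","contact_force","wrist_torque","opening","grasp_force")})
p=s["tool_pos"]; tip=p-[0,0,97]; print("tip",tip,proj("scene",tip),proj("top",tip), proj("scene",tip+[0,0,56]))
def up(im,x,y,r=26): return cv2.resize(im[y-r:y+r,x-r:x+r],(390,390),interpolation=cv2.INTER_CUBIC)
cv2.imwrite("pics/crop4.png",np.hstack([up(S,277,200,26),up(T,283,210,26)]))
```

```text
{'t': np.float64(7.675), 'tool_pos': array([597.283,  12.176, 217.353]), 'ee_rot': array([ 3.142e+00, -1.000e-03,  0.000e+00]), 'contact_force': array([-1.068, -0.845, -2.371]), 'wrist_torque': array([-0.017,  0.043,  0.018]), 'opening': np.float64(16.447), 'grasp_force': np.float64(58.901)}
tip [597.28317042  12.17599011 120.35321074] [276.3526156  205.40049109] [282.93804432 208.927609  ] [276.8058279 188.756703 ]
```

View pics/crop4.png

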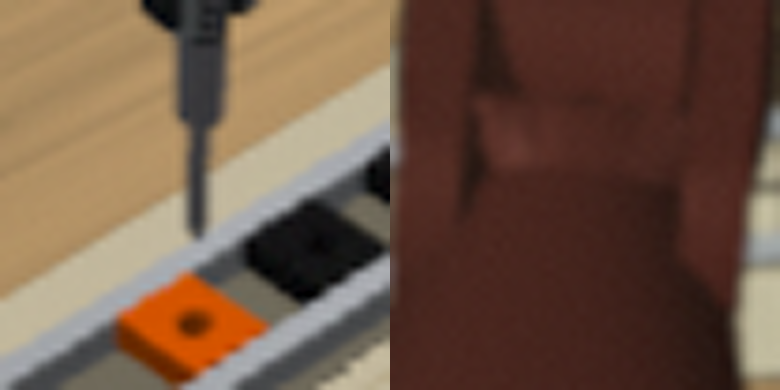

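Crop 4: tip at scene (276.5,205.3), hole at (276.5,216.5), tip as predicted. Lower to about 8 mm above the mouth and compare in the same camera.

Emit:
apply_moves --pt "0 0 0 16 0 0 0" --pt "0 0 0 15 0 0 0" --pt "0 0 0 0 0 0 0" --pt "0 0 0 0 0 0 0" --pt "0 0 0 0 0 0 0"

```text
t: 8.3
tool_pos: [597.7, 12.6, 186.9]
ee_rot: [3.142, 0.001, 0.002]
contact_force: [0.3, 0.1, -1.4]
opening: 16.5
grasp_force: 58.9
```

Run:
```python
from h import *
S=eyes.get_image("scene");cv2.imwrite("pics/S5.png",S)
s=get_state();print({k:np.round(s[k],3) for k in("t","tool_pos","ee_rot","contact_force","wrist_torque","opening","grasp_force")})
p=s["tool_pos"]; tip=p-[0,0,97.6]; print("tip",tip,proj("scene",tip))
h=atz("scene",(276.57,216.5),80);t=atz("scene",(276.5,205.3),119.75);print("hole",h,"tip4",t)
def up(im,x,y,r=26): return cv2.resize(im[y-r:y+r,x-r:x+r],(390,390),interpolation=cv2.INTER_CUBIC)
u=up(S,277,212,13)
cv2.imwrite("pics/crop5.png",np.hstack([up(cv2.imread("pics/S4.png"),277,212,13),u]))
print(proj("scene",np.array([[597.3,12.2,80]]))
)
```

```text
{'t': np.float64(8.35), 'tool_pos': array([597.682,  12.656, 186.859]), 'ee_rot': array([3.142e+00, 1.000e-03, 1.000e-03]), 'contact_force': array([-0.456,  0.481, -2.172]), 'wrist_torque': array([-0.052, -0.033, -0.013]), 'opening': np.float64(16.496), 'grasp_force': np.float64(58.91)}
tip [597.68170022  12.65609458  89.25853828] [276.3451126  214.28129265]
hole [597.03210755  14.25813483  80.        ] tip4 [596.69117657  13.21014907 119.75      ]
[[276.05104429 216.87567152]]
```

View pics/crop5.png

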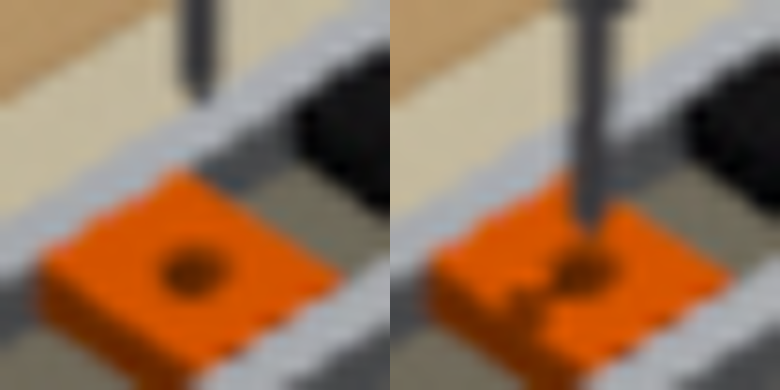

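Crop 5: hole centre at (276.3,216.6), tip at (276.7,214.0), 9 mm above; nearly aligned.

Run:
```python
from h import *
h=atz("scene",(276.33,216.6),80);t=atz("scene",(276.73,214.0),89.26);print("hole",h,"tip",t,"move",h-t)
```

```text
hole [596.9309604  13.4988632  80.       ] tip [597.47244424  14.18628201  89.26      ] move [-0.54148384 -0.68741882 -9.26      ]
```

Emit:
apply_moves --pt "0 -0.5 0.7 0 0 0 0" --pt "0 0 0 3 0 0 0" --pt "0 0 0 3 0 0 0" --pt "0 0 0 3 0 0 0" --pt "0 0 0 3 0 0 0" --pt "0 0 0 0 0 0 0" --pt "0 0 0 0 0 0 0"

```text
t: 9.22
tool_pos: [596.9, 12.0, 174.3]
ee_rot: [3.142, 0.001, 0.0]
contact_force: [-0.9, 0.4, -1.4]
opening: 16.6
grasp_force: 58.9
```

Emit:
apply_moves --pt "0 0 0 3 0 0 0" --pt "0 0 0 3 0 0 0" --pt "0 0 0 3 0 0 0" --pt "0 0 0 3 0 0 0" --pt "0 0 0 2 0 0 0" --pt "0 0 0 0 0 0 0" --pt "0 0 0 0 0 0 0"

```text
t: 10.1
tool_pos: [596.9, 12.0, 160.4]
ee_rot: [3.142, 0.001, 0.0]
contact_force: [0.1, -0.2, -2.6]
opening: 16.6
grasp_force: 58.9
```

Emit:
apply_moves --pt "0 0 0 2 0 0 0" --pt "0 0 0 2 0 0 0" --pt "0 0 0 0 0 0 0"

```text
t: 10.48
tool_pos: [596.7, 12.0, 156.1]
ee_rot: [-3.142, -0.001, 0.001]
contact_force: [-0.0, 1.0, -1.3]
opening: 16.7
grasp_force: 58.9
```

Emit:
apply_moves --pt "0 0 0 1.5 0 0 0" --pt "0 0 0 1.5 0 0 0" --pt "0 0 0 0 0 0 0"

```text
t: 10.85
tool_pos: [596.8, 12.0, 153.2]
ee_rot: [-3.142, -0.001, 0.0]
contact_force: [-0.1, 0.6, -2.6]
opening: 16.8
grasp_force: 58.9
```

Emit:
apply_moves --pt "0 0 0 1.5 0 0 0" --pt "0 0 0 1.5 0 0 0" --pt "0 0 0 0 0 0 0"

```text
t: 11.22
tool_pos: [596.7, 12.0, 150.2]
ee_rot: [-3.142, -0.001, 0.0]
contact_force: [0.1, -0.5, -2.7]
opening: 16.7
grasp_force: 58.9
```

Tip at about 52.6, no contact yet.

Emit:
apply_moves --pt "0 0 0 1.5 0 0 0" --pt "0 0 0 1.5 0 0 0" --pt "0 0 0 0 0 0 0"

```text
t: 11.6
tool_pos: [596.9, 12.0, 147.3]
ee_rot: [-3.142, -0.001, -0.0]
contact_force: [0.3, 0.7, -1.4]
opening: 16.9
grasp_force: 58.9
```

Emit:
apply_moves --pt "0 0 0 1 0 0 0" --pt "0 0 0 1 0 0 0" --pt "0 0 0 0 0 0 0"

```text
t: 11.98
tool_pos: [597.1, 12.0, 145.6]
ee_rot: [3.142, 0.001, 0.001]
contact_force: [-0.9, 0.5, 2.9]
opening: 16.8
grasp_force: 59.0
```

Emit:
apply_moves --pt "0 0 0 1 0 0 0" --pt "0 0 0 1 0 0 0" --pt "0 0 0 0 0 0 0"

```text
t: 12.35
tool_pos: [597.2, 12.0, 143.7]
ee_rot: [3.142, 0.001, 0.001]
contact_force: [-1.0, 0.4, 5.3]
opening: 16.5
grasp_force: 59.3
```

Contact; now 1 mm steps.

Emit:
apply_moves --pt "0 0 0 1 0 0 0" --pt "0 0 0 0 0 0 0"

```text
t: 12.6
tool_pos: [597.3, 12.0, 142.9]
ee_rot: [3.141, 0.001, 0.002]
contact_force: [-1.0, -0.2, 8.4]
opening: 16.8
grasp_force: 59.4
```

Emit:
apply_moves --pt "0 0 0 1 0 0 0" --pt "0 0 0 0 0 0 0"

```text
t: 12.85
tool_pos: [597.3, 12.0, 142.0]
ee_rot: [3.141, 0.001, 0.002]
contact_force: [-1.4, 0.9, 9.0]
opening: 17.0
grasp_force: 59.5
```

Emit:
apply_moves --pt "0 0 0 0.8 0 0 0" --pt "0 0 0 0 0 0 0"

```text
t: 13.1
tool_pos: [597.4, 11.9, 141.3]
ee_rot: [3.141, 0.001, 0.002]
contact_force: [-1.9, -0.4, 8.9]
opening: 17.2
grasp_force: 59.6
```

Emit:
apply_moves --pt "0 0 0 0.8 0 0 0" --pt "0 0 0 0 0 0 0"

```text
t: 13.35
tool_pos: [597.4, 11.9, 140.6]
ee_rot: [3.141, 0.001, 0.003]
contact_force: [-1.5, 0.3, 10.5]
opening: 16.5
grasp_force: 59.7
```

Emit:
apply_moves --pt "0 0 0 0.7 0 0 0" --pt "0 0 0 0 0 0 0"

```text
t: 13.6
tool_pos: [597.5, 11.9, 140.0]
ee_rot: [3.141, 0.001, 0.003]
contact_force: [-1.3, -1.5, 10.4]
opening: 16.5
grasp_force: 59.7
```

Emit:
apply_moves --pt "0 0 0 0.7 0 0 0" --pt "0 0 0 0 0 0 0"

```text
t: 13.85
tool_pos: [597.4, 11.9, 139.3]
ee_rot: [3.141, 0.001, 0.003]
contact_force: [-1.6, -0.3, 10.8]
opening: 16.7
grasp_force: 59.7
```

Emit:
apply_moves --pt "0 0 0 0.6 0 0 0" --pt "0 0 0 0 0 0 0"

```text
t: 14.1
tool_pos: [597.4, 11.9, 138.5]
ee_rot: [3.141, 0.001, 0.002]
contact_force: [-0.7, 0.5, 8.8]
opening: 16.8
grasp_force: 59.7
```

Run:
```python
from h import *
f=[]
for i in range(4):
    eyes.get_image("scene"); s=get_state(); f.append([s["tool_pos"][2],s["contact_force"][2]])
print(np.round(f,2), s["wrist_torque"])
```

```text
[[138.52   8.4 ]
 [138.53   9.66]
 [138.5    9.55]
 [138.51   9.21]] [0.02830466 0.31889067 0.02342008]
```

Emit:
apply_moves --pt "0 0 0 0.8 0 0 0" --pt "0 0 0 0 0 0 0"

```text
t: 14.55
tool_pos: [596.8, 12.0, 136.9]
ee_rot: [3.142, 0.001, 0.0]
contact_force: [-0.4, 0.4, 1.9]
opening: 16.7
grasp_force: 59.5
```

Emit:
apply_moves --pt "0 0 0 0.6 0 0 0" --pt "0 0 0 0 0 0 0"

```text
t: 14.8
tool_pos: [597.0, 12.0, 136.5]
ee_rot: [3.142, 0.001, 0.001]
contact_force: [-0.4, -0.4, 5.0]
opening: 16.7
grasp_force: 59.6
```

Snapped: force rose to ~12.5 N net, then fell to ~4 N. Ease off and retract.

Emit:
apply_moves --pt "0 0 0 -1 0 0 0" --pt "0 0 0 -2 0 0 0" --pt "0 0 0 -3 0 0 0" --pt "0 0 0 -4 0 0 0" --pt "0 0 0 -10 0 0 0" --pt "0 0 0 -15 0 0 0" --pt "0 0 0 -15 0 0 0" --pt "0 0 0 -15 0 0 0" --pt "0 0 0 -15 0 0 0" --pt "0 0 0 0 0 0 0"

```text
t: 16.05
tool_pos: [597.7, 11.9, 217.8]
ee_rot: [3.141, 0.001, 0.004]
contact_force: [-0.3, -0.6, -1.9]
opening: 16.5
grasp_force: 59.3
```

Emit:
apply_moves --pt "0 -8.5 31 0 0 0 0" --pt "0 -8.5 31 0 0 0 0" --pt "0 -8.5 31 0 0 0 0" --pt "0 -8.5 31 0 0 0 0" --pt "0 -8.5 31 0 0 0 0" --pt "0 -8.5 31 0 0 0 0" --pt "0 -8.5 31 0 0 0 0" --pt "0 -8.5 31 0 0 0 0" --pt "0 -8.5 31 0 0 0 0" --pt "0 -8.5 28.8 0 0 0 0"

```text
t: 17.3
tool_pos: [511.3, -296.7, 215.7]
ee_rot: [-3.141, -0.0, 0.001]
contact_force: [0.3, 0.2, -2.3]
opening: 16.5
grasp_force: 59.0
```

Emit:
apply_moves --pt "0 0 0 0 0 0 0" --pt "0 0 0 0 0 0 0" --pt "0 0 0 0 0 0 0" --pt "0 0 0 0 0 0 0"

```text
t: 17.8
tool_pos: [512.2, -295.1, 216.3]
ee_rot: [-3.141, -0.002, 0.0]
contact_force: [0.1, 0.2, -2.0]
opening: 16.6
grasp_force: 59.0
```

Run:
```python
from h import *
S=eyes.get_image("scene");cv2.imwrite("pics/S6.png",S)
s=get_state();print({k:np.round(s[k],3) for k in("t","tool_pos","ee_rot","contact_force","wrist_torque","opening","grasp_force")})
p=s["tool_pos"]; tip=p-[0,0,97.6]; print("tip",tip,proj("scene",tip),"hole",proj("scene",[tip[0],tip[1],66]))
def up(im,x,y,r=26): return cv2.resize(im[y-r:y+r,x-r:x+r],(520,520),interpolation=cv2.INTER_CUBIC)
cv2.imwrite("pics/crop6.png",up(S,160,246,26))
```

```text
{'t': np.float64(17.85), 'tool_pos': array([ 512.166, -295.27 ,  216.334]), 'ee_rot': array([-3.142e+00, -2.000e-03, -0.000e+00]), 'contact_force': array([ 1.207, -0.625, -1.768]), 'wrist_torque': array([ 0.007, -0.014, -0.041]), 'opening': np.float64(16.584), 'grasp_force': np.float64(59.017)}
tip [ 512.16615668 -295.26964462  118.73366076] [157.70062652 240.18353927] hole [160.2643721  255.35964221]
```

View pics/crop6.png

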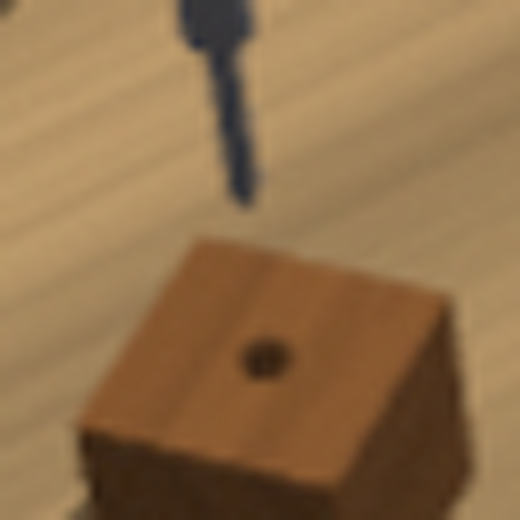

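Crop 6: tip at (157.9,239.6), stand hole at (160.3,255.4), exactly below the tip (prediction (160.3,255.4)). Lower it.

Emit:
apply_moves --pt "0 0 0.3 15 0 0 0" --pt "0 0 0 15 0 0 0" --pt "0 0 0 10 0 0 0" --pt "0 0 0 4 0 0 0" --pt "0 0 0 4 0 0 0" --pt "0 0 0 4 0 0 0" --pt "0 0 0 4 0 0 0" --pt "0 0 0 4 0 0 0" --pt "0 0 0 0 0 0 0" --pt "0 0 0 0 0 0 0"

```text
t: 19.1
tool_pos: [512.1, -296.2, 156.4]
ee_rot: [3.141, 0.001, 0.0]
contact_force: [0.8, -0.9, -2.4]
opening: 16.6
grasp_force: 59.0
```

Nose is in the hole (tip at ~59), no side force.

Emit:
apply_moves --pt "0 0 0 8 0 0 0" --pt "0 0 0 8 0 0 0" --pt "0 0 0 8 0 0 0" --pt "0 0 0 8 0 0 0" --pt "0 0 0 8 0 0 0" --pt "0 0 0 4 0 0 0" --pt "0 0 0 0 0 0 0" --pt "0 0 0 0 0 0 0"

```text
t: 20.1
tool_pos: [512.2, -296.3, 112.6]
ee_rot: [3.141, 0.001, 0.001]
contact_force: [0.2, 0.8, -2.8]
opening: 16.4
grasp_force: 59.0
```

Emit:
apply_moves --pt "0 0 0 1.5 0 0 0" --pt "0 0 0 1.5 0 0 0" --pt "0 0 0 0 0 0 0" --pt "0 0 0 0 0 0 0"

```text
t: 20.6
tool_pos: [512.0, -296.1, 109.3]
ee_rot: [-3.142, -0.001, 0.0]
contact_force: [0.9, -0.1, -2.5]
opening: 16.4
grasp_force: 59.0
```

Emit:
apply_moves --pt "0 0 0 0.8 0 0 0" --pt "0 0 0 0 0 0 0" --pt "0 0 0 0 0 0 0"

```text
t: 20.98
tool_pos: [512.0, -296.2, 108.5]
ee_rot: [3.142, 0.001, 0.0]
contact_force: [0.4, 0.6, -2.1]
opening: 16.6
grasp_force: 59.0
```

Emit:
apply_moves --pt "0 0 0 0.8 0 0 0" --pt "0 0 0 0 0 0 0" --pt "0 0 0 0 0 0 0"

```text
t: 21.35
tool_pos: [511.9, -296.1, 107.7]
ee_rot: [-3.142, -0.001, 0.0]
contact_force: [-0.0, -1.3, -2.4]
opening: 16.6
grasp_force: 59.0
```

Emit:
apply_moves --pt "0 0 0 0.6 0 0 0" --pt "0 0 0 0 0 0 0" --pt "0 0 0 0 0 0 0"

```text
t: 21.72
tool_pos: [512.1, -296.2, 107.6]
ee_rot: [3.141, 0.001, 0.001]
contact_force: [-1.6, 0.9, 5.5]
opening: 16.6
grasp_force: 59.9
```

Emit:
apply_moves --pt "0 0 0 0.5 0 0 0" --pt "0 0 0 0 0 0 0" --pt "0 0 0 0 0 0 0"

```text
t: 22.1
tool_pos: [512.2, -296.2, 107.5]
ee_rot: [3.141, 0.001, 0.001]
contact_force: [-3.9, 2.2, 10.0]
opening: 16.7
grasp_force: 60.4
```

Seated on the shoulder. Relieve a little, open and retreat straight up.

Emit:
apply_moves --pt "0 0 0 -0.5 0 0 0" --pt "0 0 0 0 0 0 0" --pt "0.25 0 0 0 0 0 0" --pt "0.4 0 0 0 0 0 0" --pt "0.7 0 0 0 0 0 0" --pt "1 0 0 0 0 0 0" --pt "1 0 0 0 0 0 0" --pt "1 0 0 0 0 0 0" --pt "1 0 0 0 0 0 0"

```text
t: 23.22
tool_pos: [511.9, -296.1, 107.1]
ee_rot: [-3.142, -0.001, 0.0]
contact_force: [0.1, -0.1, -0.2]
opening: 85.5
grasp_force: 0.0
```

Emit:
apply_moves --pt "1 0 0 -10 0 0 0" --pt "1 0 0 -20 0 0 0" --pt "1 0 0 -30 0 0 0" --pt "1 0 0 -30 0 0 0" --pt "1 0 0 -30 0 0 0" --pt "1 0 0 -20 0 0 0" --pt "1 0 0 0 0 0 0" --pt "1 0 0 0 0 0 0"

```text
t: 24.22
tool_pos: [511.7, -295.9, 246.5]
ee_rot: [-3.141, -0.001, 0.001]
contact_force: [-1.2, 0.3, 0.6]
opening: 85.5
grasp_force: 0.0
```

Run:
```python
from h import *
S=eyes.get_image("scene");cv2.imwrite("pics/S7.png",S)
s=get_state();print({k:np.round(s[k],3) for k in("t","tool_pos","contact_force","opening","grasp_force")})
print(blob(S,(156,228),-8,4,9,190,60))
```

```text
{'t': np.float64(24.275), 'tool_pos': array([ 511.535, -295.815,  246.146]), 'contact_force': array([ 0.278, -0.922, -0.126]), 'opening': np.float64(85.531), 'grasp_force': np.float64(0.0)}
(array([155.41509434, 226.67924528]), 53, (np.int64(152), np.int64(159), np.int64(223), np.int64(230)))
```

View pics/S7.png

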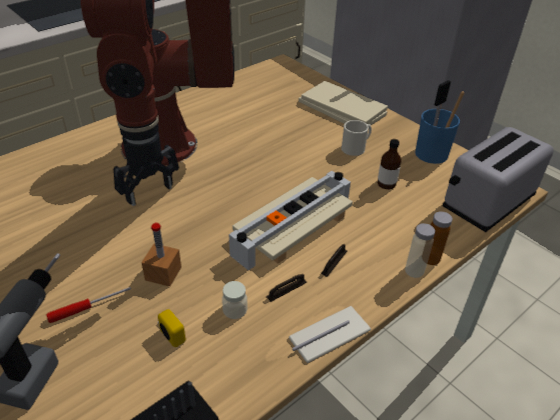

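The punch stands upright in its stand, cap at (155.4,226.7) against (155.1,226.9) at the start. The gripper is clear and everything else is unchanged.

```bash
python3 -c "
from bench import job
print(job.finish_job())"
```

```text
the job is handed in; nothing more can be done
None
```

The drill spot is punched through the orange bushing: the push peaked near 12.5 N, fell to about 4 N as the spring snapped, and I eased off there; the punch is back upright in its stand, released, nothing else looks moved in the last picture, and the job was handed in at about 24 s.

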